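# Draw the bayonet-locked T-key from its tube

## Robot

A 6-joint arm with a two-finger parallel gripper is mounted at the origin on the work surface. World frame = base frame: x ahead of the robot, y to its left, z up, the work surface at z = 0. Lengths are in m, angles in rad, forces in N, time in s.
With the tool pointing down it reaches from about 0.35 to 0.85 m from the base axis. Payload 8.1 kg.
Tool frame: the origin (TCP) lies on the centre line of the jaws, within the pads' length; the fingertips stand 17 mm ahead of it and the grasp point (between the pads) lies 2 mm behind it; z points along the fingers, y is the line along which they close (so a half turn about z gives the same grasp; the last joint's range is limited). The gripper opens to 93 mm and grips with 3 to 60 N. Pads are 15 mm wide; open, the fingers measure 128 mm over their backs; the gripper's body (75 mm by 188 mm) begins 65 mm behind the grasp point.
Start: joints at [1.076, 0.13, 1.488, -0, 1.523, -0.085], TCP at [0.239, 0.55, 0.2] pointing down, gripper open.
Joint ranges: [-2.96, 2.96], [-0.89, 2.26], [0.02, 2.5], [-1.34, 4.48], [0, 2.73], [-2.66, 2.66]. Speed limits (rad/s): [2.39, 2.39, 2.79, 3.14, 3.14, 3.14].

## Interface

Orientations are given as a rotation vector (axis times angle).
In Python, from plant import telemetry, viewer, order gives the robot as it stands.
- The arm moves only by the tool send_rows, never from a script. Its argument "plan" is a list that holds one entry, the list of rows, each a list of 5 numbers: the closure, from -1 (fully open) to 1 (shut), then the shift along the world's x, y, z normalised to -1 to 1, where 1 is 0.2 m, then the turn about the world's z normalised to -1 to 1, where 1 is 60 degrees. A call has 1 to 20 rows; each row is the pose to reach, as a shift and turn from the pose commanded when the call began; what a row does not reach only later rows make up. A row lasts 1/12 s, in which the tool goes at most 41.7 mm and 7.16 degrees, less where a joint would pass 70% of its speed; a pose out of reach is approached as far as the arm can. A call with a number of a shift or a turn outside -1 to 1 is refused whole. A call with a gripper value outside its range is refused whole. The fingers move at their own pace and stop on an object; "force" is the grip in N (left out, the last holds). Time passes only in rows, so rows that repeat a pose let the fingers close. It gives the time, the measured TCP pose, the force, the opening and the grip force at its end, in the units of the state.
- telemetry.read_state(): the state, without advancing time (a new reading comes with each control period).
- viewer.read_camera(name): name is "scene" or "top"; returns (picture, depth): 420x560x3 uint8, blue, green, red; 420x560 float32, m along the optical axis (not along the pixel's ray), 0 where there is no reading.
- viewer.calibration(name): a dict with "camera_matrix" (3x3 intrinsics, pixels), "extrinsics" (4x4, takes a point from camera to world coordinates). Camera axes: x right, y up, looking along -z (the intrinsics and any distortion apply to the point x, -y, -z); pixel columns grow to the right and rows downward; lengths in m; the calibration is good to about 2 mm. A picture is of the moment at which its call begins. calibration takes no time and is no camera call.
- order.close_job(): hands the job in; it is judged then, once.
The state is a dict: "t": time; "q": joint angles; "dq": joint speeds; "joint_torque": joint torques, N m; "tool_pos": TCP position; "orientation": TCP orientation; "force": force on the tool from outside, world axes, zero at the start; "wrist_torque": the same for the moment, N m; "opening": finger opening in m; "gripper_force": force on a finger pad.
Only numpy, scipy, OpenCV 4.12 (cv2) and the standard library are available. Lean on these libraries where they do the work, as an engineer would, in place of code of your own. Each camera call takes 0.05 s, during which the arm holds its last target. There are 200 camera calls.

## Task

The steel T-handled key is locked in its upright tube by a bayonet catch hidden inside: with a light upward pull, turn it one way or the other and feel for the place where it lets go, then draw it straight up and out. Lower it foot first into the open steel pot until it reaches the bottom, let go and leave it standing there, with the pot upright and about where it was. Leave the other tools and parts as they are.

Things in the scene. Friction and masses are not known exactly. Their poses are not given: they have to be found in the camera images.
- key: T-handled steel key, 165 mm long, 0.2 to 0.4 kg, standing in its tube, its foot on the tube's floor. Origin: centre of its foot; z up along the shaft; x along the crossbar. Shaft round, 12 mm diameter. It turns and slides freely in the tube with 1 to 2 mm of side play; its foot clears the tube's mouth when lifted 97 mm
- key_bar (a point): Centre of the key's crossbar, 158 mm above its foot (166 mm above the bench at the start). The dark bar lies along x: 66 long, 14 wide, 14 high
- key_lugs (a point): Middle of the key's two opposite bayonet lugs, hidden in the tube, 37 to 43 mm above the foot: a 6 mm round cross pin, 44 mm long, along x. Lifted while locked, the key rises only about 6 mm, then the lugs meet a rigid keeper. It can be turned freely both ways, without any stop; only when the lugs stand under the keeper's slot does it lift out
- key_holder_mouth (a point): Centre of the mouth of the key's tube. 38 to 48 mm below it sits the keeper, two steel bars with a straight 17 mm slot between them. The slot's angle is not measured: the key must turn 0.4 rad or more to reach it, at most 1.6 rad in the nearer direction (which one is unknown; the lock repeats every half turn). The lugs pass within about 0.25 rad of true (a light pull, below 15 N, is enough)
- key_holder: The T-key's holder; fixed to the bench. A 56 mm outside, 48 mm inside upright aluminium tube, mouth 105 mm above the bench, on an 80 mm square base; inner floor 8 mm above the bench. Origin: on the tube's axis at bench level, z up. Its yaw tells nothing of the lock
- pot: Open round steel pot, loose, 0.9 kg, 100 mm tall, 78 mm outside, 70 mm inside diameter, floor 8 mm thick. Origin: centre of its underside, z up
- driver: Bystander: screwdriver with a black round handle, upright in its holder, top 150 mm above the bench. Origin: its lower end, z up
- driver_holder: The holder of the screwdriver; fixed to the bench. A 56 mm outside, 48 mm inside upright aluminium tube, mouth 105 mm above the bench, on an 80 mm square base; inner floor 8 mm above the bench. Origin: on the tube's axis at bench level, z up
- punch: Bystander: plain round steel punch, upright in its holder, top 142 mm above the bench. Origin: its lower end, z up
- punch_holder: The holder of the punch; fixed to the bench. A 56 mm outside, 48 mm inside upright aluminium tube, mouth 105 mm above the bench, on an 80 mm square base; inner floor 8 mm above the bench. Origin: on the tube's axis at bench level, z up
- impact_gun: Bystander: red power tool lying on the bench, about 240 x 62 mm, 63 mm tall. Origin: under its middle
- socket: Bystander: dark steel impact socket standing on the bench, 60 mm diameter, 55 mm tall. Origin: centre of its underside
- screw0: Bystander: dark cap screw lying on the bench, 74 mm long, 20 mm head. Origin: at the head's end, at bench level
- screw1: Bystander: a second such cap screw
Mind the look-alikes: they are no part of the job. Of the things like the key, leave any that is blue; of the rest the smaller one is meant.

How it is judged:
On the way, in this order (a step that is already met when the one before it is completed fails the run):
1. the key is drawn out: its foot is above the mouth of its tube, still upright and held (z of key in the frame of key_holder above 0.107 m and angle between key's own z axis and vertical below 0.35 rad and contact force between the fingers and key above 0.5 N), for 0.1 s.
2. the key's foot is within 14 mm of the pot's floor while the fingers still hold the key (z of key in the frame of pot between 0.002 and 0.022 m and horizontal distance between key and pot below 0.034 m and contact force between the fingers and key above 0.5 N), for 0.1 s.
At the end, for the whole second after the job is handed in: The key stands in the pot, foot down: foot within 14 mm of the pot's floor and inside its wall, leaning less than 40 degrees (0.7 rad), at rest and released; the pot upright (within 0.08 rad) and within 50 mm of where it was (z of key in the frame of pot between 0.002 and 0.022 m and horizontal distance between key and pot below 0.034 m and angle between key's own z axis and vertical below 0.7 rad and angle between pot's own z axis and vertical below 0.08 rad and distance of pot from where it was at the start of the episode below 0.05 m and linear speed of key below 0.03 m/s and contact force between the fingers and key below 0.05 N); the robot touches nothing.
It fails at once if a bystander is moved more than 30 mm (distance of any of driver, punch, impact_gun, socket, screw0, screw1 from where it was at the start of the episode above 0.03 m).
It fails at once if the pot is tipped by more than 0.35 rad (angle between pot's own z axis and vertical above 0.35 rad).
It also fails if it takes over 72 s, if anything falls off the work surface, if the arm or the gripper's body presses on something with over 40 N, if the wrist force passes 120 N, or if a joint passes its speed limit or range.

## Working session

There is one attempt and no reset: what is moved stays moved. The work goes in short steps, Python scripts to look and compute and a tool call to move; the robot and the scene stay as the last step left them, time stands still between calls to the robot, and variables do not carry over. Pictures are saved under pics/ and viewed, at most 10 in all, crops included, and the job is handed in when it is done.

Besides the shell and the picture viewer there is one more tool, called after "Request:" as name([rows], argument=value, ...), one row to a line, values as JSON. send_rows: Moves the arm, as the interface text tells. Scaled input: -1 to 1 covers 0.2 m each way for a shift and 60 degrees each way for a turn. Its arguments: {"type":"object","properties":{"plan":{"type":"array"},"force":{"type":"number"}},"required":["plan"]}

```bash
mkdir -p pics; cat > h.py <<'E'
import numpy as np, cv2
from plant import telemetry, viewer, order
def cloud(n):
    im,d=viewer.read_camera(n); c=viewer.calibration(n); K=c["camera_matrix"]; T=c["extrinsics"]
    v,u=np.mgrid[:d.shape[0],:d.shape[1]]
    P=np.stack([(u-K[0][2])/K[0][0]*d,-(v-K[1][2])/K[1][1]*d,-d],-1)
    T=np.array(T); W=P@T[:3,:3].T+T[:3,3]; W[d==0]=np.nan
    return im,d,W
E
python3 - <<'E'
from h import *
for n in("scene","top"):
    im,d,W=cloud(n); cv2.imwrite(f"pics/{n}0.png",im); np.save(n+"0.npy",W); print(n,viewer.calibration(n))
print(telemetry.read_state())
E
```

```text
scene {'camera_matrix': array([[393.23331559,   0.        , 290.83780599],
       [  0.        , 393.23331559, 213.62756202],
       [  0.        ,   0.        ,   1.        ]]), 'extrinsics': array([[-0.66021428, -0.40975353,  0.62945941,  1.10865402],
       [ 0.75089966, -0.3418714 ,  0.56504305,  0.47736756],
       [-0.01633421,  0.84571035,  0.53339216,  0.5846992 ],
       [ 0.        ,  0.        ,  0.        ,  1.        ]])}
top {'camera_matrix': array([[478.98956893,   0.        , 284.07320148],
       [  0.        , 478.98956893, 203.91981178],
       [  0.        ,   0.        ,   1.        ]]), 'extrinsics': array([[ 0.0176429 ,  0.98960693, -0.14271247,  0.40355067],
       [-0.9995416 ,  0.02096924,  0.02183756,  0.0067091 ],
       [ 0.02460317,  0.14226177,  0.98952325,  1.11720678],
       [ 0.        ,  0.        ,  0.        ,  1.        ]])}
{'t': 0.1, 'q': array([ 1.07559706e+00,  1.31149445e-01,  1.48915366e+00, -4.79244414e-06,
        1.52302514e+00, -8.54151831e-02]), 'dq': array([-0.00026987, -0.00289305, -0.00085465, -0.00020155, -0.00226257,
       -0.00024767]), 'joint_torque': array([ 1.21732290e-03, -5.61340070e+01, -4.93096590e+01,  7.70833762e-02,
        2.90243339e-02, -1.15585640e-04]), 'tool_pos': array([0.23877211, 0.54983931, 0.19946346]), 'orientation': array([-6.39092307e-01, -3.07539691e+00,  2.61392242e-03]), 'force': array([ 0.62652349, -0.52095696,  0.15369365]), 'wrist_torque': array([-0.03226515, -0.00822001, -0.02633648]), 'gripper_force': 0.0, 'opening': 0.09320605893455013}
```

View pics/scene0.png

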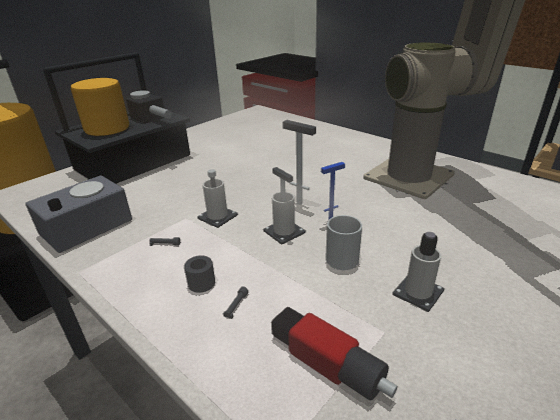

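View pics/top0.png

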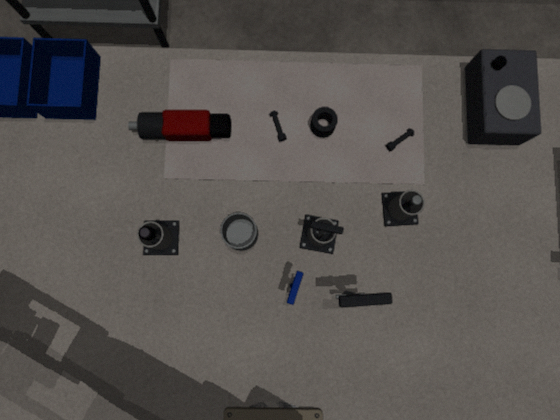

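Candidates: the large dark T (scene 299,127; top 365,299) and the blue T (scene 333,168; top 295,288) are look-alikes. The smaller dark one standing in a tube (scene 283,174; top 322,227) fits the description. Next I confirm it in a crop and measure.

```bash
cat > m.py <<'E'
from h import *
T=np.load("top0.npy"); S=np.load("scene0.npy")
def box(W,u0,u1,v0,v1,z0,z1,name):
    w=W[v0:v1,u0:u1].reshape(-1,3); w=w[np.isfinite(w[:,0])]; w=w[(w[:,2]>z0)&(w[:,2]<z1)]
    if len(w)<5: print(name,len(w)); return
    (c,s,a)=cv2.minAreaRect((w[:,:2]*1000).astype(np.float32))
    print(name,len(w),"rect",np.round(c,1),np.round(s,1),round(a,1),"z",np.round(np.percentile(w[:,2],[5,50,95]),3))
box(T,290,355,205,260,.14,.2,"bar top")
box(T,290,355,205,260,.09,.115,"tube mouth")
box(T,290,355,205,260,.003,.03,"base")
box(S,265,300,160,190,.14,.2,"bar scene")
box(T,215,265,205,255,.09,.11,"pot rim")
box(S,320,365,210,275,.09,.11,"pot rim s")
box(T,215,265,205,255,.004,.02,"pot floor")
box(T,330,400,285,312,.1,.5,"big bar")
box(S,275,320,115,140,.1,.5,"big bar s")
box(T,285,306,268,306,.1,.4,"blue bar")
box(S,320,348,160,175,.1,.4,"blue bar s")
box(T,135,165,215,255,.12,.2,"driver")
box(T,395,428,190,220,.12,.2,"punch")
box(T,300,345,100,140,.04,.1,"socket")
im=cv2.imread("pics/top0.png")[180:330,200:420]; a=cv2.resize(im,None,fx=2.6,fy=2.6,interpolation=2)
im=cv2.imread("pics/scene0.png")[105:285,230:390]; b=cv2.resize(im,None,fx=2.6,fy=2.6,interpolation=2)
cv2.imwrite("pics/crop_t.png",a); cv2.imwrite("pics/crop_s.png",b)
E
python3 m.py
```

```text
bar top 253 rect [ 496.3 -100.3] [66.1 13.9] 79.3 z [0.167 0.172 0.175]
tube mouth 151 rect [ 495.9 -101. ] [52.4 55. ] 62.4 z [0.092 0.104 0.107]
base 714 rect [ 500.3 -108.1] [126.7 150.5] 0.9 z [0.003 0.007 0.017]
bar scene 198 rect [497.5 -97.7] [66.6 15.8] 78.8 z [0.145 0.169 0.174]
pot rim 232 rect [493.   80.4] [76.8 74.9] 1.5 z [0.093 0.099 0.102]
pot rim s 340 rect [494.  83.] [77.3 77.9] 73.9 z [0.091 0.097 0.1  ]
pot floor 648 rect [496.9  71.5] [ 88.6 117.8] 82.4 z [0.005 0.008 0.012]
big bar 647 rect [ 359.  -163.8] [20.5 95.1] 4.8 z [0.229 0.239 0.241]
big bar s 366 rect [ 361.1 -163.8] [23.9 98.7] 7.1 z [0.207 0.231 0.24 ]
blue bar 248 rect [377. -39.] [14.  65.9] 72.6 z [0.161 0.165 0.167]
blue bar s 186 rect [377.9 -37.6] [17.1 65.5] 73.5 z [0.146 0.161 0.166]
driver 193 rect [481.1 264.6] [28.1 26.5] 4.0 z [0.125 0.145 0.151]
punch 89 rect [ 559.9 -289.3] [19.2 18.9] 86.0 z [0.132 0.141 0.144]
socket 405 rect [ 758.1 -107. ] [58.  58.8] 63.8 z [0.043 0.054 0.057]
```

View pics/crop_t.png

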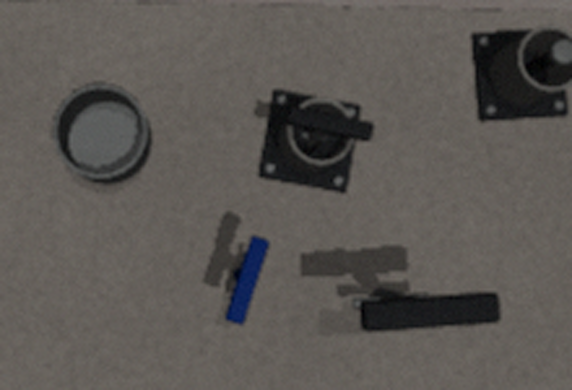

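View pics/crop_s.png

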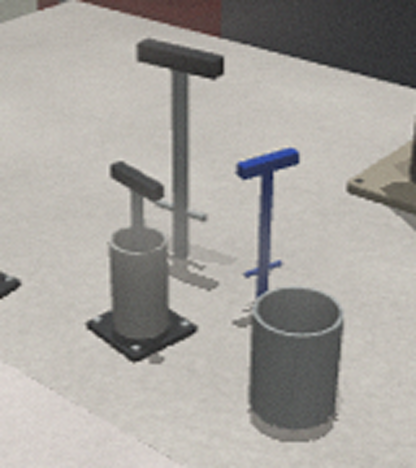

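The crops confirm it: the small dark T stands in the tube at crop (140,180), while the blue and the larger T stand free beside it. Key bar centre is about (0.497,-0.100), along 79° and with its top at 0.173, which agrees with the tube centre. The pot is at (0.493,0.081). I'm moving now.

Request:
send_rows([
  [[-1,0.32,-0.81,0.2,-0.32],[-1,0.32,-0.81,0.2,-0.32],[-1,0.32,-0.81,0.2,-0.32],[-1,0.32,-0.81,0.2,-0.32],[-1,0.32,-0.81,0.2,-0.32]],
])

```text
t: 0.52
tool_pos: [0.3048, 0.3848, 0.2417]
orientation: [1.146, 2.923, 0.0]
force: [0.4, 0.4, 0.5]
opening: 0.0928
gripper_force: 0.0
```

Request:
send_rows([
  [[-1,0.32,-0.81,0,-0.32],[-1,0.32,-0.81,0,-0.32],[-1,0.32,-0.81,0,-0.32],[-1,0.32,-0.81,0,-0.32],[-1,0.32,-0.81,0,-0.32]],
])

```text
t: 0.93
tool_pos: [0.3686, 0.2217, 0.2402]
orientation: [1.62, 2.69, -0.002]
force: [-0.5, 0.2, 0.8]
opening: 0.0924
gripper_force: 0.0
```

Request:
send_rows([
  [[-1,0.32,-0.81,0,-0.32],[-1,0.32,-0.81,0,-0.32],[-1,0.32,-0.81,0,-0.32],[-1,0.32,-0.81,0,-0.32],[-1,0.32,-0.81,0,-0.32]],
])

```text
t: 1.35
tool_pos: [0.4323, 0.0597, 0.24]
orientation: [2.046, 2.382, -0.002]
force: [0.1, -0.8, -0.7]
opening: 0.0929
gripper_force: 0.0
```

Request:
send_rows([
  [[-1,0.32,-0.81,0,-0.32],[-1,0.32,-0.81,0,-0.32],[-1,0.32,-0.81,0,-0.32],[-1,0.32,-0.81,0,-0.32],[-1,0.32,-0.81,0,-0.32],[-1,0.32,-0.81,0,-0.32],[-1,0.32,-0.81,0,-0.32]],
])

```text
t: 1.93
tool_pos: [0.4949, -0.0968, 0.2398]
orientation: [-2.41, -2.012, 0.0]
force: [0.2, 1.1, -0.6]
opening: 0.0928
gripper_force: 0.0
```

Request:
send_rows([
  [[-1,0.008,-0.014,-0.19,0],[-1,0.008,-0.014,-0.38,0],[-1,0.008,-0.014,-0.38,0],[1,0.008,-0.014,-0.38,0],[1,0.008,-0.014,-0.38,0],[1,0.008,-0.014,-0.38,0],[1,0.008,-0.014,-0.38,0],[1,0.008,-0.014,-0.38,0],[1,0.008,-0.014,-0.38,0],[1,0.008,-0.014,-0.38,0],[1,0.008,-0.014,-0.38,0],[1,0.008,-0.014,-0.38,0]],
], force=35)

```text
t: 2.93
tool_pos: [0.4966, -0.1005, 0.1645]
orientation: [-2.412, -2.013, 0.0]
force: [0.5, 0.5, -0.2]
opening: 0.0375
gripper_force: 0.0
```

Request:
send_rows([
  [[1,0,0,0,0],[1,0,0,0,0],[1,0,0,0,0],[1,0,0,0,0],[1,0,0,0,0],[1,0,0,0,0],[1,0,0,0,0]],
])

```text
t: 3.52
tool_pos: [0.4966, -0.1005, 0.1644]
orientation: [2.412, 2.013, -0.0]
force: [0.4, -0.2, 0.0]
opening: -0.0
gripper_force: 0.0
```

Request:
send_rows([
  [[1,0,0,0.015,0],[1,0,0,0.02,0],[1,0,0,0.02,0]],
])

```text
t: 3.77
tool_pos: [0.4969, -0.1006, 0.169]
orientation: [2.411, 2.013, 0.001]
force: [-0.6, 0.7, 0.5]
opening: 0.0003
gripper_force: 0.0
```

Request:
send_rows([
  [[1,0,0,0.01,0],[1,0,0,0.015,0],[1,0,0,0.015,0]],
])

```text
t: 4.02
tool_pos: [0.4968, -0.1005, 0.1718]
orientation: [2.411, 2.013, 0.0]
force: [0.5, 0.1, 0.1]
opening: 0.0007
gripper_force: 0.0
```

The fingers shut on nothing, so I look before doing anything else.

```bash
python3 - <<'E'
from h import *
ims=[]
for n in("scene","top"):
    im,d,W=cloud(n); np.save(n+"1.npy",W); c=im[90:290,200:400] if n=="scene" else im[150:350,220:420]
    ims.append(cv2.resize(c,(400,400),interpolation=2))
    c=viewer.calibration(n); M=np.linalg.inv(c["extrinsics"])
    for p in ([.4966,-.1005,.155],[.4966,-.1005,.166]):
        q=M[:3,:3]@p+M[:3,3]; q=q*[1,-1,-1]; q=c["camera_matrix"]@q; print(n,p,q[:2]/q[2])
cv2.imwrite("pics/g1.png",np.hstack(ims))
E
```

```text
scene [0.4966, -0.1005, 0.155] [281.30350596 178.12862065]
scene [0.4966, -0.1005, 0.166] [281.16812628 173.99387409]
top [0.4966, -0.1005, 0.155] [326.2077452  227.20790759]
top [0.4966, -0.1005, 0.166] [326.82252109 226.68946724]
```

View pics/g1.png

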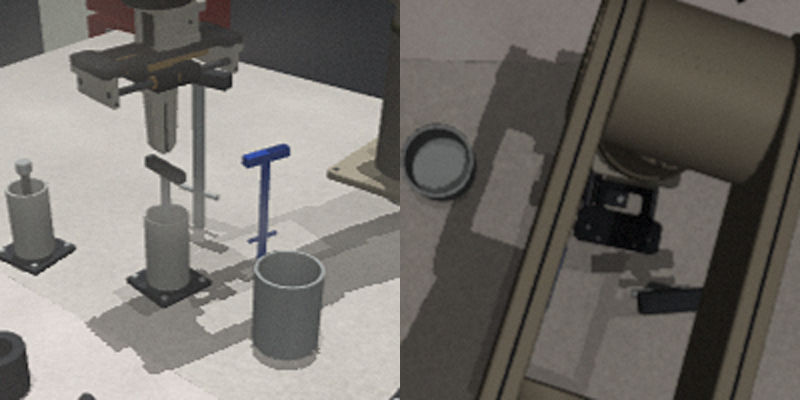

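The picture shows the closed fingertips ending at scene (281,165), above or behind the bar at (282,174). Depth will tell where they really are.

```bash
python3 - <<'E'
from h import *
W=np.load("scene1.npy")
for v in range(135,185,3): print(v,[tuple(np.round(W[v,u]*1000).tolist()) for u in(276,281,286)])
w=W[168:186,268:296].reshape(-1,3); w=w[(w[:,2]>.14)]; print(cv2.minAreaRect((w[:,:2]*1000).astype(np.float32)),w[:,2].max())
print(telemetry.read_state())
E
```

```text
135 [(530.0, -80.0, 278.0), (525.0, -70.0, 279.0), (488.0, -90.0, 263.0)]
138 [(513.0, -97.0, 262.0), (500.0, -95.0, 259.0), (487.0, -91.0, 256.0)]
141 [(514.0, -97.0, 255.0), (501.0, -93.0, 252.0), (487.0, -91.0, 249.0)]
144 [(515.0, -96.0, 249.0), (503.0, -92.0, 246.0), (488.0, -91.0, 242.0)]
147 [(514.0, -97.0, 241.0), (501.0, -94.0, 238.0), (489.0, -90.0, 235.0)]
150 [(515.0, -97.0, 234.0), (503.0, -93.0, 231.0), (489.0, -90.0, 227.0)]
153 [(516.0, -96.0, 228.0), (504.0, -92.0, 224.0), (488.0, -91.0, 219.0)]
156 [(514.0, -98.0, 219.0), (503.0, -93.0, 216.0), (488.0, -91.0, 212.0)]
159 [(515.0, -98.0, 212.0), (502.0, -94.0, 208.0), (489.0, -91.0, 205.0)]
162 [(513.0, -101.0, 203.0), (502.0, -94.0, 201.0), (489.0, -91.0, 197.0)]
165 [(212.0, -393.0, -2.0), (504.0, -93.0, 195.0), (191.0, -365.0, -1.0)]
168 [(493.0, -120.0, 174.0), (221.0, -360.0, 0.0), (211.0, -346.0, 1.0)]
171 [(498.0, -116.0, 170.0), (496.0, -102.0, 173.0), (226.0, -333.0, -1.0)]
174 [(502.0, -113.0, 164.0), (504.0, -94.0, 171.0), (500.0, -82.0, 173.0)]
177 [(281.0, -328.0, -0.0), (506.0, -93.0, 164.0), (507.0, -7
[... 250 characters left out ...]
672) 0.1747532182143161
{'t': 4.1167, 'q': array([-3.00812625e-01, -1.08901121e-01,  1.78206328e+00, -1.25466780e-05,
        1.46824912e+00, -1.21421429e-01]), 'dq': array([-0.00113321,  0.00336779,  0.00373521, -0.00128126,  0.0003492 ,
        0.00012761]), 'joint_torque': array([ 2.24797710e-03, -4.31737769e+01, -4.88392603e+01,  7.61004584e-02,
        3.32152960e-02,  8.21445201e-05]), 'tool_pos': array([ 0.49669403, -0.10048582,  0.1715286 ]), 'orientation': array([2.41137445e+00, 2.01342453e+00, 1.38295323e-04]), 'force': array([0.09700123, 0.46843291, 0.28028634]), 'wrist_torque': array([-0.04014633,  0.08625262, -0.02729309]), 'gripper_force': 0.0, 'opening': 0.0009334181177817521}
```

The tips are really at z≈0.193, but telemetry implies 0.155. The gripper body is offset by the same ~38 mm, so the TCP reading is biased and I'll trust the cameras. I'll check xy the same way, then open up.

```bash
python3 - <<'E'
from h import *
W=np.load("scene1.npy")
w=W[130:168,262:300]
for z in(.205,.22,.235,.25):
    m=(abs(w[...,2]-z)<.006)&(w[...,0]>.44)&(w[...,0]<.56)
    p=w[m]; a=np.deg2rad(-10.5); e=np.array([np.cos(a),np.sin(a)]); f=np.array([-e[1],e[0]])
    u=p[:,:2]@e; v=p[:,:2]@f; print(z,len(p),"closing ext",u.min(),u.max(),"width ext",v.min(),v.max(), "x",p[:,0].min(),p[:,0].max(),"y",p[:,1].min(),p[:,1].max())
tp=np.array([.4967,-.1005]); print("tcp",tp@e,tp@f)
b=np.array([.4972,-.0992]); print("bar",b@e,b@f)
T=np.load("top1.npy"); p=T[220:280,300:355].reshape(-1,3); p=p[(p[:,2]>.24)&(p[:,2]<.34)]
print(len(p),cv2.minAreaRect((p[:,:2]*1000).astype(np.float32)),np.percentile(p[:,2],[5,50,95]))
E
```

```text
0.205 69 closing ext 0.4925299144526462 0.5236252320975139 width ext -0.016765606669453807 0.0018513984625066807 x 0.4838344955292678 0.5141512120969011 y -0.11166900063008411 -0.08932408260726488
0.22 70 closing ext 0.494087817913989 0.5245851573000666 width ext -0.01773034772569829 0.0018377069501968146 x 0.48580625342503314 0.5154567528078673 y -0.11242717657754275 -0.08906318728835394
0.235 79 closing ext 0.4925243302233819 0.5249211065242919 width ext -0.01684169024666603 0.0020766614926280885 x 0.4839897349385335 0.5154977324529776 y -0.11203983329171574 -0.08939532827602037
0.25 84 closing ext 0.49011408417589986 0.5262255785201426 width ext -0.01844221746818425 0.0023910113342172556 x 0.4818811970320708 0.5166139879906445 y -0.11370827866503197 -0.08893867315286053
tcp 0.506697382898977 -0.0083007326982278
bar 0.5069521041696192 -0.006931383555648582
1129 ((434.65716552734375, -90.77959442138672), (70.7601547241211, 60.4002685546875), 79.41873168945312) [0.29043373 0.31634486 0.31941822]
```

Request:
send_rows([
  [[-1,0,0,0,0],[-1,0,0,0,0],[-1,0,0,0,0],[-1,0,0,0,0],[-1,0,0,0,0],[-1,0,0,0,0],[-1,0,0,0,0],[-1,0,0,0,0],[-1,0,0,0,0],[-1,0,0,0,0],[-1,0,0,0,0],[-1,0,0,0,0]],
])

```text
t: 5.12
tool_pos: [0.4966, -0.1005, 0.1714]
orientation: [-2.412, -2.013, -0.0]
force: [-0.4, 0.3, 0.3]
opening: 0.0762
gripper_force: 0.0
```

xy agrees within 2 mm, so only z is off. I go down a further 42 mm and close.

Request:
send_rows([
  [[-1,0,0,0,0],[-1,0,0,0,0],[-1,0,0,-0.1,0],[-1,0,0,-0.21,0],[-1,0,0,-0.21,0],[1,0,0,-0.21,0],[1,0,0,-0.21,0],[1,0,0,-0.21,0],[1,0,0,-0.21,0],[1,0,0,-0.21,0],[1,0,0,-0.21,0],[1,0,0,-0.21,0],[1,0,0,-0.21,0],[1,0,0,-0.21,0],[1,0,0,-0.21,0],[1,0,0,-0.21,0],[1,0,0,-0.21,0],[1,0,0,-0.21,0]],
], force=35)

```text
t: 6.62
tool_pos: [0.4965, -0.1004, 0.1294]
orientation: [-2.411, -2.013, 0.0]
force: [-1.1, 0.1, 0.5]
opening: 0.0137
gripper_force: 35.0
```

Held (opening 13.7 mm). Next a light lift to feel the lock.

Request:
send_rows([
  [[1,0,0,0.015,0],[1,0,0,0.02,0],[1,0,0,0.02,0]],
])

```text
t: 6.87
tool_pos: [0.4966, -0.1005, 0.1335]
orientation: [-2.411, -2.013, 0.0]
force: [0.5, 0.6, -2.2]
opening: 0.0136
gripper_force: 35.0
```

Request:
send_rows([
  [[1,0,0,0.01,0],[1,0,0,0.015,0],[1,0,0,0.015,0],[1,0,0,0.015,0]],
])

```text
t: 7.2
tool_pos: [0.4964, -0.1004, 0.136]
orientation: [-2.411, -2.013, 0.001]
force: [0.2, -0.3, -5.4]
opening: 0.0138
gripper_force: 35.0
```

Locked at +6.5 mm, as expected. I search in positive steps: lower a little, turn, then pull lightly.

Request:
send_rows([
  [[1,0,0,-0.015,0],[1,0,0,-0.015,0.12],[1,0,0,-0.015,0.24],[1,0,0,-0.015,0.36],[1,0,0,-0.005,0.36],[1,0,0,0.005,0.36],[1,0,0,0.005,0.36],[1,0,0,0.005,0.36]],
])

```text
t: 7.87
tool_pos: [0.496, -0.1003, 0.1363]
orientation: [-1.994, -2.425, 0.001]
force: [1.3, 0.1, -14.4]
opening: 0.0135
gripper_force: 35.0
```

Request:
send_rows([
  [[1,0,0,-0.015,0],[1,0,0,-0.015,0.11],[1,0,0,-0.015,0.22],[1,0,0,-0.01,0.22],[1,0,0,0,0.22],[1,0,0,0,0.22],[1,0,0,0,0.22]],
])

```text
t: 8.45
tool_pos: [0.4972, -0.1006, 0.1382]
orientation: [1.702, 2.639, 0.001]
force: [-0.1, 0.1, -2.7]
opening: 0.0134
gripper_force: 35.0
```

Request:
send_rows([
  [[1,0,0,-0.015,0],[1,0,0,-0.015,0.11],[1,0,0,-0.015,0.22],[1,0,0,-0.01,0.22],[1,0,0,0,0.22],[1,0,0,0,0.22],[1,0,0,0,0.22]],
])

```text
t: 9.03
tool_pos: [0.4968, -0.1006, 0.1377]
orientation: [1.388, 2.818, -0.0]
force: [0.3, 0.3, -2.3]
opening: 0.0139
gripper_force: 35.0
```

Request:
send_rows([
  [[1,0,0,-0.015,0],[1,0,0,-0.015,0.11],[1,0,0,-0.015,0.22],[1,0,0,-0.01,0.22],[1,0,0,0,0.22],[1,0,0,0,0.22],[1,0,0,0,0.22]],
])

```text
t: 9.62
tool_pos: [0.4968, -0.1005, 0.1377]
orientation: [1.055, 2.959, 0.0]
force: [0.7, 0.7, -2.3]
opening: 0.0136
gripper_force: 35.0
```

The pull went free (−2.5 N, the weight alone) at +35°, +48° and +61°. I return to the middle, +48°, and lift gently.

Request:
send_rows([
  [[1,0,0,-0.015,0],[1,0,0,-0.015,-0.11],[1,0,0,-0.015,-0.22],[1,0,0,0,-0.22],[1,0,0,0.01,-0.22],[1,0,0,0.015,-0.22],[1,0,0,0.015,-0.22]],
])

```text
t: 10.2
tool_pos: [0.4968, -0.1006, 0.1409]
orientation: [1.38, 2.821, -0.0]
force: [0.2, 0.9, -1.1]
opening: 0.0134
gripper_force: 35.0
```

Request:
send_rows([
  [[1,0,0,0.025,0],[1,0,0,0.05,0],[1,0,0,0.075,0],[1,0,0,0.1,0],[1,0,0,0.1,0]],
])

```text
t: 10.62
tool_pos: [0.4975, -0.1008, 0.1622]
orientation: [1.383, 2.818, 0.001]
force: [0.9, -1.0, -2.6]
opening: 0.0136
gripper_force: 35.0
```

Request:
send_rows([
  [[1,0,0,0.08,0],[1,0,0,0.16,0],[1,0,0,0.24,0],[1,0,0,0.32,0],[1,0,0,0.4,0],[1,0,0,0.48,0],[1,0,0,0.48,0],[1,0,0,0.48,0],[1,0,0,0.48,0]],
])

```text
t: 11.37
tool_pos: [0.4963, -0.1004, 0.2553]
orientation: [-1.383, -2.819, 0.0]
force: [-0.1, -0.6, -3.7]
opening: 0.0134
gripper_force: 35.0
```

```bash
python3 - <<'E'
from h import *
im,d,W=cloud("scene"); np.save("scene2.npy",W); cv2.imwrite("pics/g2.png",cv2.resize(im[60:300,180:420],(600,600),interpolation=2))
print(telemetry.read_state()["tool_pos"],telemetry.read_state()["force"])
E
```

```text
[ 0.49603736 -0.100277    0.25491642] [ 0.82005667 -0.1050677  -3.62310618]
```

View pics/g2.png

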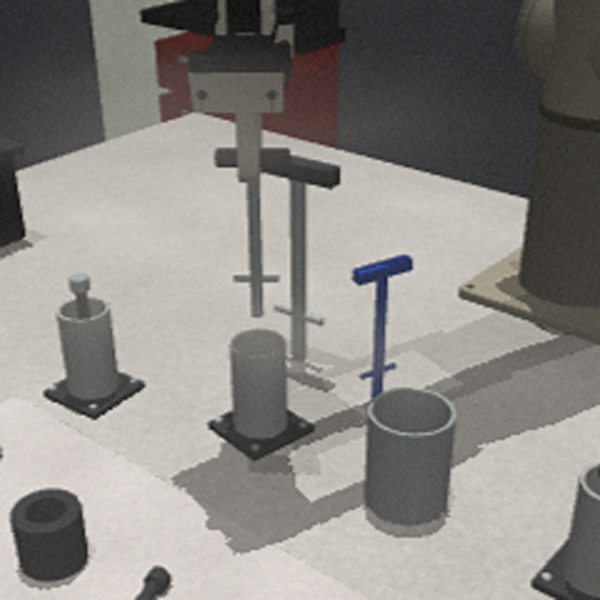

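The key is out: its foot at crop (257,316) hangs above the tube mouth (258,345). I measure the foot and the lean before carrying it to the pot.

```bash
python3 - <<'E'
from h import *
W=np.load("scene2.npy")
for v in range(134,192,4):
    r=[tuple(np.round(W[v,u]*1000).tolist()) for u in range(274,292) if .4<W[v,u,0]<.56]
    if r: print(v,len(r),np.round(np.mean(r,0)))
T=viewer.calibration("scene")["extrinsics"]; print(T[:3,3])
P=np.load("scene0.npy")
E
```

```text
134 6 [499. -96. 267.]
138 5 [498. -96. 258.]
142 4 [498. -98. 248.]
146 5 [499. -96. 239.]
150 5 [499. -96. 229.]
154 5 [499. -97. 219.]
158 5 [499. -98. 209.]
162 6 [498. -97. 198.]
166 5 [498. -96. 189.]
170 18 [495. -97. 177.]
174 5 [498. -97. 167.]
178 5 [498. -97. 157.]
182 5 [499. -97. 147.]
186 4 [499. -96. 136.]
[1.10865402 0.47736756 0.5846992 ]
```

The key hangs upright with its axis at about (0.495,-0.100) and its foot at z≈0.134. The pot centre is about (0.4935,0.082).

Request:
send_rows([
  [[1,0,0.08,0,0],[1,0,0.18,0,0],[1,0,0.3,0,0],[1,0,0.42,0,0],[1,-0.01,0.54,0,0],[1,-0.01,0.66,0,0],[1,-0.01,0.78,0,0],[1,-0.01,0.86,0,0],[1,-0.01,0.91,0,0],[1,-0.01,0.91,0,0],[1,-0.01,0.91,0,0],[1,-0.01,0.91,0,0]],
])

```text
t: 12.42
tool_pos: [0.4945, 0.0807, 0.2559]
orientation: [-1.385, -2.819, 0.001]
force: [-0.1, -0.9, -3.4]
opening: 0.0135
gripper_force: 35.0
```

```bash
python3 - <<'E'
from h import *
im,d,W=cloud("scene"); cv2.imwrite("pics/g3.png",cv2.resize(im[60:300,240:480],(600,600),interpolation=2))
s=telemetry.read_state(); print(s["tool_pos"],s["force"])
w=W[100:290,300:390].reshape(-1,3)
for lo,hi in((.14,.16),(.18,.19),(.2,.21)):
    p=w[(w[:,2]>lo)&(w[:,2]<hi)&(abs(w[:,0]-.495)<.05)&(abs(w[:,1]-.08)<.05)]; print(lo,len(p),p.mean(0) if len(p) else 0)
p=w[(w[:,2]>.08)&(abs(w[:,0]-.495)<.05)&(abs(w[:,1]-.08)<.02)];print("lowest",p[p[:,2]>.11][:,2].min())
p=w[(w[:,2]>.09)&(w[:,2]<.105)&(abs(w[:,0]-.495)<.06)&(abs(w[:,1]-.08)<.06)];print("rim",cv2.minAreaRect((p[:,:2]*1000).astype(np.float32)))
E
```

```text
[0.49460241 0.08051671 0.25610913] [ 0.20321953 -1.21672685 -2.85325051]
0.14 41 [0.49659035 0.0831644  0.15037491]
0.18 22 [0.49661641 0.08299918 0.18452425]
0.2 25 [0.49680788 0.08330404 0.20494854]
lowest 0.13499603057881748
rim ((493.88677978515625, 82.86492919921875), (78.57191467285156, 75.16474914550781), 36.648189544677734)
```

View pics/g3.png

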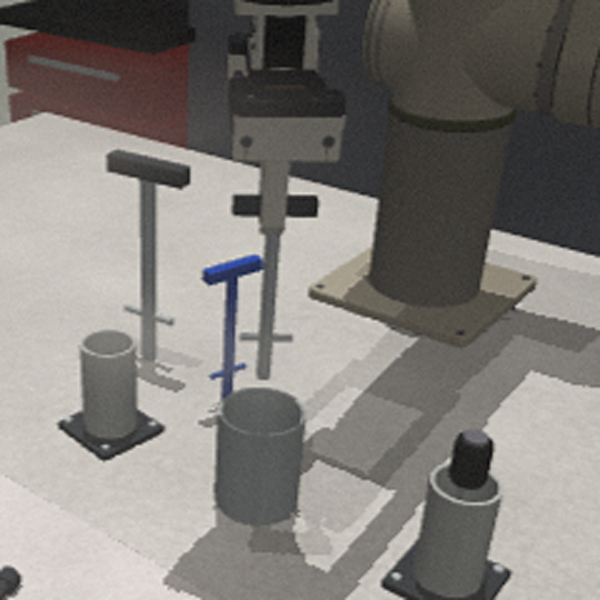

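The key hangs over the pot's mouth (foot at crop (264,376), rim centre (262,410)), centred within ~3 mm. I lower it.

Request:
send_rows([
  [[1,0,0.01,-0.08,0],[1,0,0.01,-0.16,0],[1,0,0.01,-0.24,0],[1,0,0.01,-0.32,0],[1,0,0.01,-0.4,0],[1,0,0.01,-0.48,0],[1,0,0.01,-0.55,0],[1,0,0.01,-0.58,0],[1,0,0.01,-0.6,0],[1,0,0.01,-0.6,0],[1,0,0.01,-0.6,0]],
])

```text
t: 13.38
tool_pos: [0.4951, 0.0832, 0.1372]
orientation: [1.384, 2.819, 0.001]
force: [-0.1, -0.2, -2.9]
opening: 0.0139
gripper_force: 35.0
```

Request:
send_rows([
  [[1,0,0,-0.01,0],[1,0,0,-0.02,0],[1,0,0,-0.025,0],[1,0,0,-0.025,0]],
])

```text
t: 13.72
tool_pos: [0.4946, 0.0836, 0.1314]
orientation: [1.384, 2.82, 0.0]
force: [0.2, 0.4, -2.5]
opening: 0.0136
gripper_force: 35.0
```

Request:
send_rows([
  [[1,0,0,-0.005,0],[1,0,0,-0.01,0],[1,0,0,-0.01,0],[1,0,0,-0.01,0]],
])

```text
t: 14.05
tool_pos: [0.4946, 0.0836, 0.1295]
orientation: [1.384, 2.82, -0.0]
force: [1.6, 0.3, -3.2]
opening: 0.0138
gripper_force: 35.0
```

Request:
send_rows([
  [[1,0,0,-0.005,0],[1,0,0,-0.01,0],[1,0,0,-0.01,0],[1,0,0,-0.01,0]],
])

```text
t: 14.38
tool_pos: [0.4958, 0.0836, 0.1293]
orientation: [1.383, 2.818, 0.002]
force: [-1.7, -0.3, 8.5]
opening: 0.0137
gripper_force: 35.0
```

Floor contact (+8.5 N). I relax the press and open.

Request:
send_rows([
  [[1,0,0,0.005,0],[1,0,0,0.005,0],[-1,0,0,0.005,0],[-1,0,0,0.005,0],[-1,0,0,0.005,0],[-1,0,0,0.005,0],[-1,0,0,0.005,0],[-1,0,0,0.005,0],[-1,0,0,0.005,0],[-1,0,0,0.005,0],[-1,0,0,0.005,0],[-1,0,0,0.005,0],[-1,0,0,0.005,0],[-1,0,0,0.005,0],[-1,0,0,0.005,0],[-1,0,0,0.005,0],[-1,0,0,0.005,0]],
])

```text
t: 15.8
tool_pos: [0.4946, 0.0835, 0.1284]
orientation: [-1.384, -2.82, 0.0]
force: [-0.3, -0.3, -0.3]
opening: 0.0934
gripper_force: 0.0
```

```bash
python3 - <<'E'
from h import *
im,d,W=cloud("scene"); cv2.imwrite("pics/g4.png",cv2.resize(im[90:290,260:440],(540,600),interpolation=2))
s=telemetry.read_state(); print(s["tool_pos"],s["force"],s["opening"],s["gripper_force"])
E
```

```text
[0.49463885 0.08351179 0.12843205] [ 0.38363651 -0.07914515  0.16914725] 0.09279576492067557 0.0
```

View pics/g4.png

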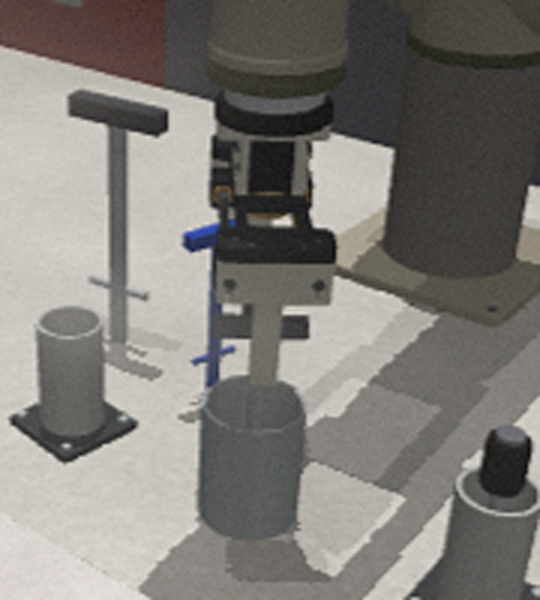

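The key stands upright between the open fingers (bar at crop (265,326), inside the pot), with no contact force. I retreat straight up.

Request:
send_rows([
  [[-1,0,0,0.05,0],[-1,0,0,0.12,0],[-1,0,0,0.22,0],[-1,0,0,0.35,0],[-1,0,0,0.5,0],[-1,0,0,0.65,0],[-1,0,0,0.65,0],[-1,0,0,0.65,0],[-1,0,0,0.65,0],[-1,0,0,0.65,0],[-1,0,0,0.65,0],[-1,0,0,0.65,0]],
])

```text
t: 16.85
tool_pos: [0.494, 0.0835, 0.2572]
orientation: [-1.383, -2.819, 0.002]
force: [-0.6, 0.1, 0.2]
opening: 0.0928
gripper_force: 0.0
```

```bash
python3 - <<'E'
from h import *
im,d,W=cloud("scene"); cv2.imwrite("pics/g5.png",cv2.resize(im[90:290,260:440],(540,600),interpolation=2))
w=W[100:290,300:390].reshape(-1,3)
p=w[(w[:,2]>.14)&(w[:,2]<.18)&(abs(w[:,0]-.495)<.08)&(abs(w[:,1]-.08)<.08)];print("bar",cv2.minAreaRect((p[:,:2]*1000).astype(np.float32)),p[:,2].max())
p=w[(w[:,2]>.09)&(w[:,2]<.102)&(abs(w[:,0]-.495)<.06)&(abs(w[:,1]-.08)<.06)];print("rim",cv2.minAreaRect((p[:,:2]*1000).astype(np.float32)))
E
```

```text
bar ((493.2514953613281, 84.0284194946289), (18.763818740844727, 65.67535400390625), 38.073787689208984) 0.17443567319911346
rim ((494.2184143066406, 82.95216369628906), (77.3501205444336, 74.88196563720703), 36.880638122558594)
```

View pics/g5.png

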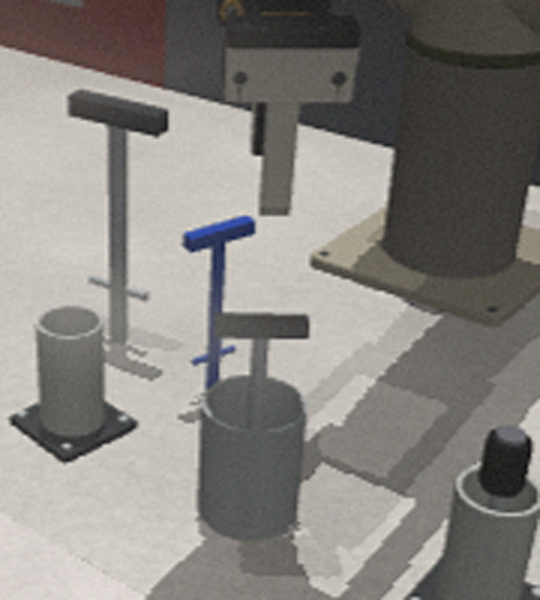

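The key stands free and upright in the pot (bar at crop (263,326), top at 0.174), the pot has not moved, and the gripper is clear.

```bash
python3 -c "
from plant import order; print(order.close_job())"
```

```text
the job is handed in; nothing more can be done
None
```

The key came free after turning about +48°; it now stands upright on the pot's floor, released, with the pot where it was, and the job is handed in (no verdict was returned).

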